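# Fit the battery and hold the inspection flap at its mark

## Task

Slide the battery pack onto the rail at the left side of the grey inspection box, contact tongue first, until it is fully home and the side detent has snapped into its notch, and let go of it. Then lift the box's hinged window flap by its bar handle until the flap's pointer stands at the index marker on the protractor arc, and finish there with the flap held still by the bar in the gripper: it has no stay and falls shut by itself. Leave the index marker and the other things on the counter where they are.

Things in the scene. Friction and masses are not known exactly. Their poses are not given: they have to be found in the camera images.
- inspection_box: Grey inspection box fixed to the counter; origin on the counter under its centre. Body 120 mm deep (x) by 100 wide (y), rim at z=72 mm, closed flap at 75 to 81 mm. x points from the handle side to the hinge side (away from the robot, turned to face it a little), y left, z up. In this frame the battery rail runs along x at y=+112 mm on the 6 mm base plate; the flap's hinge line lies at x=+62, z=78 mm, along y.
- battery_center (a point): Centre of the loose battery pack, 28 mm above its underside: grey block 70 mm long (x) by 44 wide (y) by 56 tall, about 300 g, standing on the counter. Two skids below (11 mm high, 10 wide) leave a 24 mm groove that straddles the rail. A 10 mm contact tongue sticks out of the front (+x); the notch is low in the right (-y) side, mid-length. Take it across its 44 mm width above the skids.
- tongue_tip (a point): Tip of the pack's contact tongue, 45 mm in front (+x) of battery_center and 20 mm above the underside: it goes into the mouth of the end socket.
- battery_home (a point): Point fixed to the box, with the box's axes: where battery_center is with the pack fully home (35 mm above the counter, pack's x along this x; the box body's near wall is 62 mm to its right). The pack rides on the rail in +x until its front face meets the black end socket (46 mm wide, top at 50 mm). With its centre 88 mm or more before home it can be lowered over the narrow rail nose, then pushed home.
- rail_mouth (a point): Middle of the rail's top edge at its open near end, 18 mm above the counter, 88 mm before battery_home; box's axes. The rail is 12 mm high and 22 mm wide, narrowed to 15 mm at the mouth and widening over 38 mm; it ends 123 mm farther on at the end socket.
- detent (a joint): Sprung steel nose at the right of the rail (box side), in a housing 21 mm high: metres pushed back, 0 = out (free, or in the pack's notch), about 0.0025 while the pack's side presses on it, at most 0.006. The pack meets it about 42 mm before home and feels 3 to 12 N.
- flap (a joint): Opening angle of the window flap in rad: 0 = closed, level on the box; grows as its bar handle side (toward the robot) goes up; stop at 1.4. Falls shut when let go.
- flap_bar (a point): The flap's bar handle: round bar 10 mm thick along the box's y axis, between two arms 72 mm apart. Point at its middle, 180 mm from the hinge line, 78 mm above the counter when closed, with 70 mm of air under it and 49 mm between it and the flap's edge. Being round it can turn between fingers that keep pointing down while the flap swings. It takes about 2 N to lift.
- pointer_tip (a point): Tip of the flap's dark pointer, on its right edge, 150 mm from the hinge line; moves with the flap.
- mark_tip (a point): Tip of the dark index marker, a steel clamp on the upright protractor arc at the box's right side (64 mm right of the box's middle, radius 125 mm about the hinge). 150 mm from the hinge line; pointer_tip meets this point when the flap is at the marked angle.
- index_mark (a joint): Angle in rad at which the index marker is clamped; the flap is at the mark when flap equals it. It stays where it is if it is not pushed.
- jar: Bystander, to be left alone: cream-white lidless jar, 67 mm across, 85 tall. Origin under its centre.
- oiler: Bystander, to be left alone: small brass jar with a lid, 31 mm across, 34 tall. Origin under its centre.
- dish: Bystander, to be left alone: low white round dish, 63 mm across, 22 tall. Origin under its centre.
- pliers: Bystander, to be left alone: flat pliers lying down, 45x138x12 mm, at the left, before the upright tablet screen, which stands about 0.3 m high at the left end of the counter. Origin under its centre.
- clear_box: Bystander, to be left alone: clear round box, 60 mm across, 44 tall. Origin under its centre.
- battery: The battery pack as a solid; origin in the middle of its underside, axes as battery_center.
Mind the look-alikes: they are no part of the job. What is shaped like the battery but purple is not meant.

How it is judged:
On the way, in this order (a step that is already met when the one before it is completed fails the run):
1. the battery pack is home on the rail, the detent in its notch, and is let go (distance between battery_center and battery_home below 0.005 m and x of battery_center in the frame of battery_home between -0.003 and 0.003 m and value of joint detent below 0.001 m and x of tongue_tip in the frame of battery_home above 0.03 m and angle between the x axis of battery_center and the x axis of battery_home, either way round below 0.08 rad and angle between battery_center's own z axis and vertical below 0.08 rad and contact force between the fingers and battery below 0.1 N), for 0.2 s.
2. the flap is lifted by its bar to the index marker (distance between pointer_tip and mark_tip below 0.008 m and contact force between the fingers and flap above 0.6 N), for 0.2 s.
At the end, for the whole second after the job is handed in: Battery pack within 5 mm of home (3 mm along the rail), straight, detent out in its notch (pushed back under 1 mm), tongue in the end socket; flap pointer within 8 mm of the index marker, under 0.05 rad/s, held by the fingers with over 0.6 N, the pack not touching the flap (all of step 2 and distance between battery_center and battery_home below 0.005 m and x of battery_center in the frame of battery_home between -0.003 and 0.003 m and value of joint detent below 0.001 m and x of tongue_tip in the frame of battery_home above 0.03 m and angle between the x axis of battery_center and the x axis of battery_home, either way round below 0.08 rad and angle between battery_center's own z axis and vertical below 0.08 rad and velocity of joint flap between -0.05 and 0.05 rad/s and contact force between battery and flap below 0.1 N); the arm keeps its last pose, push and grip.
It fails at once if the index marker is shifted (over 6 mm) (distance of mark_tip from where it was at the start of the episode above 0.006 m).
It fails at once if a bystander is pushed away (over 40 mm) (distance of any of jar, oiler, dish, pliers, clear_box from where it was at the start of the episode above 0.04 m).
It also fails if it takes over 58 s, if anything falls off the work surface, if the arm or the gripper's body presses on something with over 40 N, if the wrist force passes 120 N, or if a joint passes its speed limit or range.

## Robot

A 6-joint arm with a two-finger parallel gripper is mounted at the origin on a cart in front of the work surface, level with it; the furniture and walls round the work are solid. World frame = base frame: x ahead of the robot, y to its left, z up, the work surface at z = 0. Lengths are in m, angles in rad, forces in N, time in s.
With the tool pointing down it reaches from about 0.35 to 0.775 m from the base axis. Payload 7.3 kg.
Tool frame: the origin (TCP) lies at the very end of the fingers, on their centre line; the grasp point (between the pads) lies robot.pinch_z behind it (robot.pinch_z is the distance from the TCP to the grasp point, in m); y points along the fingers, z is the direction in which the jaws open and shut, and the axes are right-handed (so a half turn about y gives the same grasp; the last joint's range is limited). The gripper opens to 92 mm and grips with 3 to 60 N. Pads are 19 mm wide; open, the fingers measure 130 mm over their backs; the gripper's body (75 mm by 190 mm) begins 47 mm behind the grasp point.
Start: joints at [0.987, 0.342, 1.524, -0, 1.275, -0.146], TCP at [0.223, 0.476, 0.227] pointing down, gripper open.
Joint ranges: [-2.53, 2.53], [-0.77, 2.02], [0.04, 2.7], [-1, 4.14], [0.28, 2.66], [-3.11, 3.11]. Speed limits (rad/s): [2.57, 2.57, 3.14, 3.14, 3.14, 3.14].

## Interface

Orientations are given as [roll, pitch, yaw] about the fixed x, y, z axes, in that order (R = Rz(yaw) Ry(pitch) Rx(roll)).
In Python, from cell import status, viewer, robot gives the robot as it stands. The module is installed in compiled form; this text tells all that it offers.
- The arm moves only by the shell command python3 -m pendant 'ROWS' [FORCE]. ROWS is JSON, a list that holds one entry, the list of rows, each a list of 7 numbers: the shift along the tool's x, y, z in cm, then the turn, a rotation vector about the tool's x, y, z in rad, then the finger opening in cm, from 0 to 9.18. A call has 1 to 20 rows; each row is the pose to reach, as a shift and turn from the pose commanded when the call began, along the tool's axes at that moment; what a row does not reach only later rows make up. A row lasts 1/10 s, in which the tool goes at most 50 mm and 8.59 degrees, less where a joint would pass 70% of its speed; a pose out of reach is approached as far as the arm can. A call with a gripper value outside its range is refused whole. The fingers move at their own pace and stop on an object; FORCE is the grip in N (left out, the last holds). Time passes only in rows, so rows that repeat a pose let the fingers close. It gives the time, the measured TCP pose, the force and the opening at its end, in the units of the state.
- status.observe(): the state, without advancing time (a new reading comes with each control period).
- viewer.read_camera(name): name is "scene" or "top" or "wrist"; returns a dict with "image" (400x640x3 uint8, red, green, blue), "range_z" (400x640 float32, m along the optical axis (not along the pixel's ray), 0 where there is no reading), "fx", "fy", "cx", "cy" (pixels), "distortion" ([k1, k2, p1, p2, k3] as OpenCV has them; the pictures are not rectified), "camera_from_world" (4x4, takes a point from world to camera coordinates). Camera axes: x right, y up, looking along -z (the intrinsics and any distortion apply to the point x, -y, -z); pixel columns grow to the right and rows downward; lengths in m; the calibration is good to about 2 mm. A picture is of the moment at which its call begins.
- robot.hand_in(): hands the job in, once; it reports no verdict.
The state is a dict: "time": time; "qpos": joint angles; "qvel": joint speeds; "joint_efforts": joint torques, N m; "tool_pos": TCP position; "tool_rot": TCP orientation; "contact_force": force on the tool from outside, world axes, zero at the start; "torque": the same for the moment, N m; "opening": finger opening in m.
Only numpy, scipy, OpenCV 4.12 (cv2) and the standard library are available. Lean on these libraries where they do the work, as an engineer would, in place of code of your own. Each camera call takes 0.05 s, during which the arm holds its last target. There are 200 camera calls.

## Working session

There is one attempt and no reset: what is moved stays moved. The work goes in short steps, Python scripts to look and compute and a shell command to move; the robot and the scene stay as the last step left them, time stands still between calls to the robot, and variables do not carry over. Pictures are saved under pics/ and viewed, about 8 in all and at most 12, crops included, and the job is handed in when it is done.

```bash
mkdir -p pics
cat > h.py <<'E'
import numpy as np, cv2
from scipy.spatial.transform import Rotation as R
from cell import status, viewer, robot
def cam(n):
    c=viewer.read_camera(n); c['K']=np.array([[c['fx'],0,c['cx']],[0,c['fy'],c['cy']],[0,0,1.]])
    c['D']=np.array(c['distortion'],float); c['W']=np.linalg.inv(np.array(c['camera_from_world'])); return c
def save(c,f,crop=None,s=1):
    im=c['image'][:,:,::-1]
    if crop: im=im[crop[1]:crop[3],crop[0]:crop[2]]
    cv2.imwrite('pics/'+f,cv2.resize(im,None,fx=s,fy=s,interpolation=cv2.INTER_CUBIC))
def rays(c,uv):
    p=cv2.undistortPoints(np.array(uv,float).reshape(-1,1,2),c['K'],c['D']).reshape(-1,2)
    d=np.c_[p[:,0],-p[:,1],-np.ones(len(p))]@c['W'][:3,:3].T
    return c['W'][:3,3],d   # d scaled to unit depth
def onz(c,uv,z):
    o,d=rays(c,uv); return o+d*((z-o[2])/d[:,2])[:,None]
def depth(c,uv):
    o,d=rays(c,uv); uv=np.array(uv,int).reshape(-1,2); return o+d*c['range_z'][uv[:,1],uv[:,0]][:,None]
def cloud(c):
    v,u=np.mgrid[0:400,0:640]; P=depth(c,np.c_[u.ravel(),v.ravel()]).reshape(400,640,3); P[c['range_z']==0]=np.nan; return P
def proj(c,P):
    P=np.atleast_2d(P); q=np.c_[P,np.ones(len(P))]@np.array(c['camera_from_world']).T
    return cv2.projectPoints(np.c_[q[:,0],-q[:,1],-q[:,2]],np.zeros(3),np.zeros(3),c['K'],c['D'])[0].reshape(-1,2)
def st():
    s=status.observe(); np.set_printoptions(precision=4,suppress=True)
    print({k:np.round(s[k],4).tolist() for k in ('time','qpos','tool_pos','tool_rot','contact_force','opening')}); return s
E
python3 - <<'E'
from h import *
s=st(); print(R.from_euler('xyz',s['tool_rot']).as_matrix(), robot.pinch_z)
for n in('top','scene'):
    c=cam(n); save(c,n+'0.png'); print(n,c['W'][:3,3],c['fx'],c['D'],(c['range_z']>0).mean())
E
```

```text
{'time': 0.0, 'qpos': [0.987, 0.3427, 1.525, -0.0, 1.2754, -0.146], 'tool_pos': [0.2223, 0.4752, 0.226], 'tool_rot': [-1.5723, 0.0002, -0.4378], 'contact_force': [0.1242, 0.4615, -0.1966], 'opening': 0.0915}
[[ 0.9057 -0.0008  0.4239]
 [-0.4239 -0.0013  0.9057]
 [-0.0002 -1.     -0.0015]] 0.0188
top [ 0.3581 -0.1923  1.0305] 377.60993007641366 [-0.0485  0.      0.      0.      0.    ] 0.995921875
scene [-0.3534 -0.7003  0.6077] 446.29063799497686 [-0.0113  0.      0.      0.      0.    ] 0.9960859375
```

View pics/top0.png

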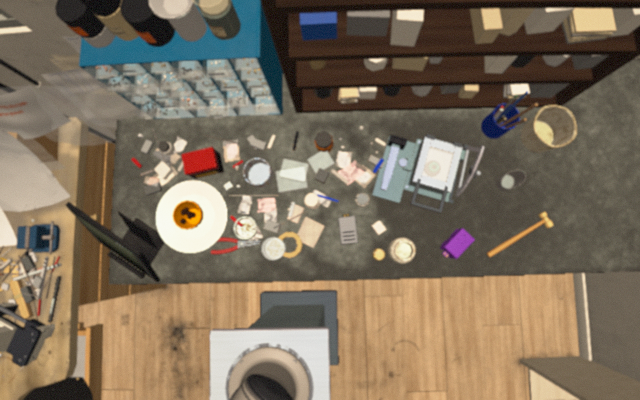

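View pics/scene0.png

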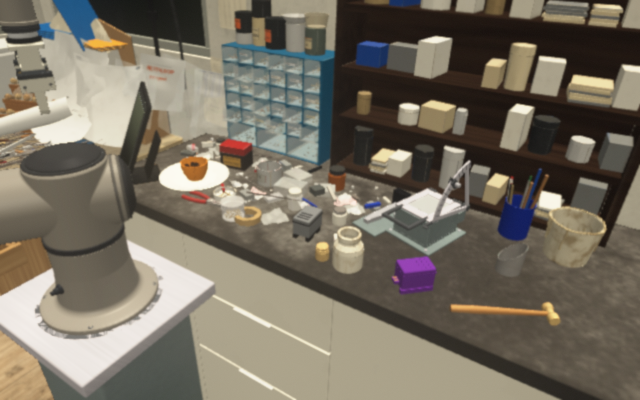

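Top view: battery at (347,229) grey, the purple look-alike at (458,243), box at (437,165), jar (402,250), oiler (379,254). Next I measure the battery and box and make an enlarged crop.

Run:
```python
from h import *
c=cam('top'); save(c,'crop1.png',(310,115,510,265),4)
P=cloud(c); Z=P[:,:,2]
def rect(box,z0,z1,name):
    u0,v0,u1,v1=box; m=np.zeros(Z.shape,bool); m[v0:v1,u0:u1]=True
    m&=(Z>z0)&(Z<z1); q=P[m][:,:2]; r=cv2.minAreaRect((q*1000).astype(np.float32)); print(name,m.sum(),'median',np.median(P[m],0),'rect',np.round(r[0],1),np.round(r[1],1),round(r[2],1))
rect((330,205,365,255),.045,.07,'battery top')
rect((330,205,365,255),.012,.07,'battery all')
rect((370,120,500,215),.003,.012,'plate')
rect((370,120,480,215),.014,.024,'rail')
rect((370,120,480,215),.065,.09,'flap/rim')
for b,n in (((385,232,420,268),'jar'),((370,245,388,264),'oiler'),((440,225,478,260),'purple'),):
    rect(b,.015,.12,n)
# z map rows
print(np.round(Z[120:212:4,372:492:4]*1000).astype(int))
```

```text
battery top 464 median [ 0.406553   -0.21627904  0.0547798 ] rect [ 407.1 -216.3] [70.1 44.1] 4.7
battery all 496 median [ 0.40875951 -0.21644641  0.05466307] rect [ 424.2 -221.5] [ 60.6 113.7] 77.0
plate 1532 median [ 0.55291525 -0.36545895  0.00544347] rect [ 584.7 -466.8] [362.3 258.5] 87.7
rail 539 median [ 0.5841251  -0.34359512  0.01752534] rect [ 579.1 -383.4] [199.6 137.9] 84.3
flap/rim 2419 median [ 0.56203809 -0.45396593  0.0795574 ] rect [ 543.2 -453.1] [118.3 193.5] 71.7
jar 389 median [ 0.35085925 -0.34357391  0.060287  ] rect [ 351.1 -353.9] [62.5 66.1] 78.5
oiler 108 median [ 0.34254568 -0.29567442  0.03185403] rect [ 342.3 -296.9] [27.1 26.3] 88.5
purple 602 median [ 0.36326567 -0.49773421  0.05405619] rect [ 362.  -500.7] [45.5 81.1] 43.1
[[                   1                    0                    0
                    -2                   -2                   -2
                     2                   -2                   -2
                     0                   -3                   -2
                     0                   -1                   -1
         
[... 14000 characters left out ...]
        -2                   -2                   -3
                    -2                   -3                   -1
                    -1                   -3                   -1
                     0                    2                    0
                    -6                   78                   83
                    81                   81                   80
                    -4                   -2                   -4
                    -2                   -2                   -1
                    -1                   -2                   -3
                     1                   -3                   -1]]<stdin>:15: RuntimeWarning: invalid value encountered in cast
```

View pics/crop1.png

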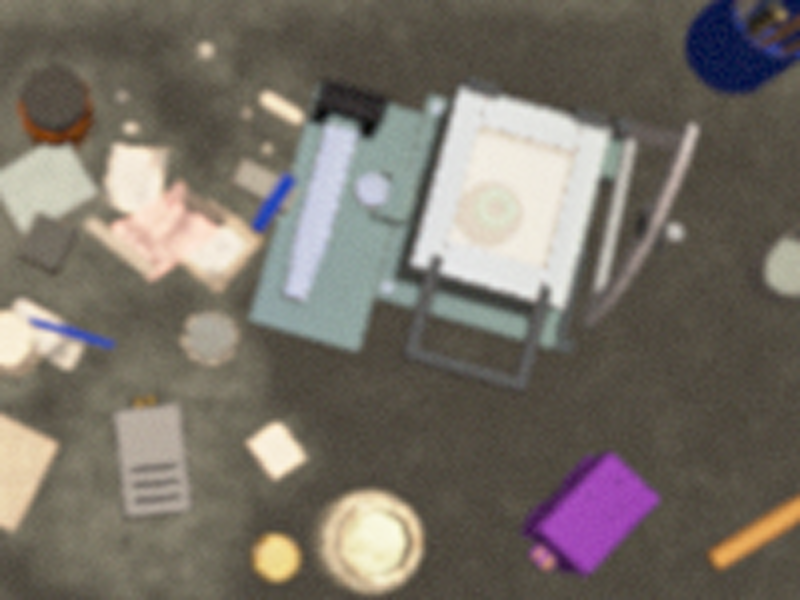

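Battery is at (0.407,-0.216), yaw about +4.7°, with its tongue toward +x. The rail shows from crop (345,125) to (297,298), and the bar at crop (412..525, 350..385). Next: rail line, flap bar and marker.

Run:
```python
from h import *
c=cam('top'); im=c['image']; hsv=cv2.cvtColor(im,cv2.COLOR_RGB2HSV)
def reg(m,u0,v0,u1,v1):
    k=np.zeros(m.shape,bool); k[v0:v1,u0:u1]=True; return m&k
print(im[162,390],hsv[162,390],im[190,380],im[203,420])
m=reg((hsv[...,0]>108)&(hsv[...,0]<130)&(im[...,2]>125),376,140,402,195)
v,u=np.nonzero(m); q=onz(c,np.c_[u,v],.018)[:,:2]*1000
r=cv2.minAreaRect(q.astype(np.float32)); print('rail',m.sum(),r, cv2.boxPoints(r).round(1).tolist())
d=cv2.fitLine(q.astype(np.float32),cv2.DIST_HUBER,0,.01,.01).ravel(); yr=np.degrees(np.arctan2(d[1],d[0])); print('rail line',d, yr)
P=cloud(c); 
# bar: points z .07-.09 near side
M=reg((P[...,2]>.07)&(P[...,2]<.09)&(im.max(2)<120),408,193,446,214); b=P[M]; d2=cv2.fitLine((b[:,:2]*1000).astype(np.float32),cv2.DIST_HUBER,0,.01,.01).ravel(); print('bar',M.sum(),d2,np.degrees(np.arctan2(d2[1],d2[0]))-90, b.mean(0))
# flap light plate
f=reg((P[...,2]>.072)&(P[...,2]<.088)&(im.min(2)>150),405,130,470,200); q=onz(c,np.argwhere(f)[:,::-1],.081)[:,:2]*1000
r=cv2.minAreaRect(q.astype(np.float32)); print('flap',r)
# socket
s=reg((im.max(2)<60)&(P[...,2]>.04),380,130,412,155); q=P[s][:,:2]*1000; print('socket',s.sum(),cv2.minAreaRect(q.astype(np.float32)))
c=cam('scene'); save(c,'scn1.png',(340,150,500,270),5)
```

```text
[205 209 226] [114  24 226] [139 157 156] [82 79 71]
rail 393 ((577.9440307617188, -331.4962463378906), (58.5, 118.1051254272461), 55.0031852722168) [[512.7999877929688, -321.6000061035156], [609.5, -389.29998779296875], [643.0999755859375, -341.3999938964844], [546.2999877929688, -273.70001220703125]]
rail line [ 9.5190752e-01 -3.0638549e-01  5.7573120e+02 -3.3541388e+02] -17.841537
bar 228 [ 1.9739698e-01  9.8032361e-01  4.6283557e+02 -4.1481616e+02] -11.3847885 [ 0.46612525 -0.42349247  0.08087272]
flap ((566.2427368164062, -461.16864013671875), (119.4417953491211, 123.83506774902344), 71.99317932128906)
socket 119 ((643.2402954101562, -358.64697265625), (42.73996353149414, 19.335588455200195), 72.76712799072266)
```

View pics/scn1.png

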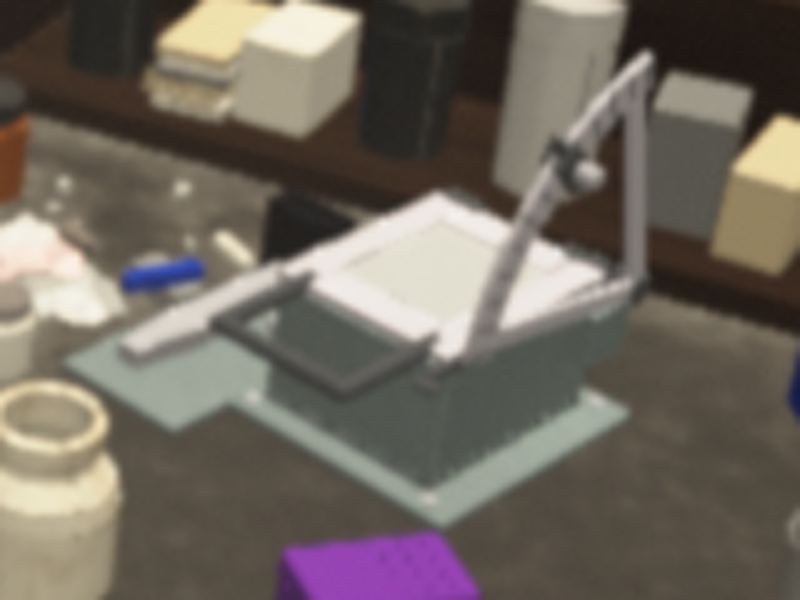

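The marker clamp is at scene crop (565,160), the pointer at (432,380), and the bar runs (215,320)–(350,390). Now I work out the box frame, the marker angle and the first move.

```bash
cat >> h.py <<'E'
def go(pos,yaw,tool_yaw_deg=True):
    """print tool-frame shift (cm) and turn about tool y to reach TCP pos with tool x at yaw (deg), tool down"""
    s=status.observe(); T=R.from_euler('xyz',s['tool_rot'])
    y=np.radians(yaw); Rt=np.array([[np.cos(y),0,-np.sin(y)],[np.sin(y),0,np.cos(y)],[0,-1,0]])
    print('shift cm',(T.inv().apply(np.array(pos)-s['tool_pos'])*100).round(2),'turn',(T.inv()*R.from_matrix(Rt)).as_rotvec().round(3))
E
python3 - <<'E'
from h import *
st()
yb=np.radians(-17.9); ex=np.array([np.cos(yb),np.sin(yb)]); ey=np.array([-np.sin(yb),np.cos(yb)])
c=cam('top'); t=lambda u,v:(310+u/4,115+v/4)
p=lambda n,u,v,z:print(n,*(lambda q:(q[:2].round(4),'along',round(q[:2]@ex,4),round(q[:2]@ey,4)))(onz(c,[t(u,v)],z)[0]))
p('mouth',297,298,.018); p('railfar',345,128,.018); p('bar l',414,355,.078);p('bar r',525,383,.078); p('sockfront mid',345,125,.05); p('sock back',360,85,.05)
for n,u,v in (('flap nl',415,262),('flap nr',560,303),('flap fl',462,88),('flap fr',608,128)): p(n,u,v,.081)
s=cam('scene')
def tri(a,b):
    o1,d1=rays(c,[t(*a)]);o2,d2=rays(s,[(340+b[0]/5,150+b[1]/5)]);A=np.c_[d1[0],-d2[0]];k=np.linalg.lstsq(A,o2-o1,rcond=None)[0]
    return o1+k[0]*d1[0],o2+k[1]*d2[0]
print('mark',tri((643,222),(563,158))); print('pointer',tri((567,342),(430,382)))
go([.407,-.2163,.16],4.7); go([.33,.1,.2],0)
E
```

```text
{'time': 0.25, 'qpos': [0.987, 0.3424, 1.5245, 0.0, 1.2754, -0.146], 'tool_pos': [0.2224, 0.4754, 0.2264], 'tool_rot': [-1.5714, 0.0001, -0.4378], 'contact_force': [0.1128, -0.6806, 0.0156], 'opening': 0.0921}
mouth [ 0.5149 -0.321 ] along 0.5886 -0.1472
railfar [ 0.6323 -0.3591] along 0.712 -0.1474
bar l [ 0.4671 -0.3859] along 0.5631 -0.2237
bar r [ 0.4473 -0.4553] along 0.5656 -0.2958
sockfront mid [ 0.6256 -0.3539] along 0.7041 -0.1445
sock back [ 0.6529 -0.3653] along 0.7335 -0.1469
flap nl [ 0.5263 -0.3891] along 0.6204 -0.2085
flap nr [ 0.4974 -0.4799] along 0.6209 -0.3038
flap fl [ 0.6398 -0.4257] along 0.7397 -0.2085
flap fr [ 0.6108 -0.5186] along 0.7406 -0.3058
mark (array([ 0.5303, -0.504 ,  0.1712]), array([ 0.5315, -0.5065,  0.1723]))
pointer (array([ 0.4724, -0.4828,  0.0808]), array([ 0.472 , -0.482 ,  0.0805]))
shift cm [ 46.03   6.67 -54.83] turn [ 0.   -0.52 -0.  ]
shift cm [ 25.65   2.67 -29.45] turn [ 0.    -0.438 -0.   ]
```

```bash
python3 -m pendant '[[[25.6,2.6,-29.4,0,-0.438,0,9],[25.6,2.6,-29.4,0,-0.438,0,9],[25.6,2.6,-29.4,0,-0.438,0,9],[25.6,2.6,-29.4,0,-0.438,0,9],[25.6,2.6,-29.4,0,-0.438,0,9],[25.6,2.6,-29.4,0,-0.438,0,9],[25.6,2.6,-29.4,0,-0.438,0,9],[46,6.7,-54.8,0,-0.52,0,7],[46,6.7,-54.8,0,-0.52,0,7],[46,6.7,-54.8,0,-0.52,0,7],[46,6.7,-54.8,0,-0.52,0,7],[46,6.7,-54.8,0,-0.52,0,7],[46,6.7,-54.8,0,-0.52,0,7],[46,6.7,-54.8,0,-0.52,0,7],[46,6.7,-54.8,0,-0.52,0,7],[46,6.7,-54.8,0,-0.52,0,7],[46,6.7,-54.8,0,-0.52,0,7]]]' 30
python3 - <<'E'
from h import *
st(); go([.407,-.2163,.021],4.7)
c=cam('wrist'); save(c,'w1.png'); P=cloud(c); m=(P[...,2]>.045)&(P[...,2]<.065)&(abs(P[...,0]-.407)<.06)&(abs(P[...,1]+.216)<.06); print(m.sum())
if m.sum()>5: print(cv2.minAreaRect((P[m][:,:2]*1000).astype(np.float32)),np.median(P[m],0))
E
```

```text
time: 2.05
tool_pos: [0.4065, -0.2159, 0.1593]
tool_rot: [-1.57, 0.001, 0.081]
contact_force: [-0.4, -0.3, 0.6]
opening: 0.07
{'time': 2.05, 'qpos': [-0.6553, 0.2975, 1.7951, 0.0004, 1.0504, -2.3069], 'tool_pos': [0.4065, -0.2159, 0.1593], 'tool_rot': [-1.5697, 0.0008, 0.0807], 'contact_force': [-0.3696, -0.3461, 0.6245], 'opening': 0.07}
shift cm [ 0.06 13.83 -0.06] turn [-0.001 -0.001 -0.001]
3271
((406.4714660644531, -217.05055236816406), (70.20941925048828, 44.31434631347656), 4.8057074546813965) [ 0.4036 -0.2173  0.0563]
```

View pics/w1.png

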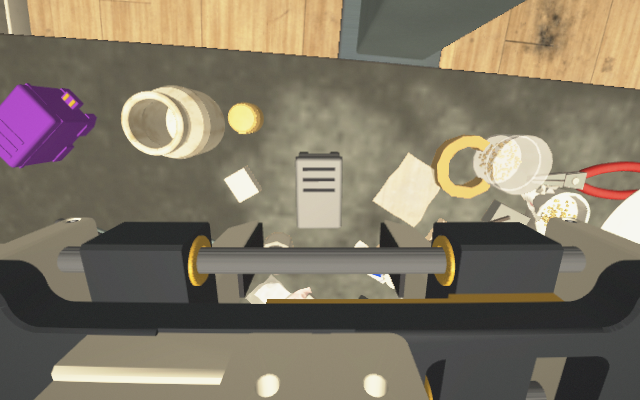

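The battery sits centred at (318,190) between the open fingers. The wrist estimate agrees to 1 mm, so descend and grip.

```bash
python3 -m pendant '[[[0,5,-0.1,0,0,0,7],[0,10,-0.1,0,0,0,7],[0,13.8,-0.1,0,0,0,7],[0,13.8,-0.1,0,0,0,7],[0,13.8,-0.1,0,0,0,4],[0,13.8,-0.1,0,0,0,4],[0,13.8,-0.1,0,0,0,4],[0,13.8,-0.1,0,0,0,4],[0,13.8,-0.1,0,0,0,4],[0,12,-0.1,0,0,0,4],[0,9,-0.1,0,0,0,4],[0,5,-0.1,0,0,0,4],[0,5,-0.1,0,0,0,4]]]' 40
python3 - <<'E'
from h import *
st(); 
yb=np.radians(-17.9); ex=np.array([np.cos(yb),np.sin(yb)]); ey=np.array([-np.sin(yb),np.cos(yb)])
q=.5766*ex-.1473*ey; print(q); go([*q,.10],-17.9)
c=cam('wrist'); P=cloud(c); z=np.nanmax(P[180:220,310:330,2]); print(z)
E
```

```text
time: 3.4
tool_pos: [0.4093, -0.2186, 0.1144]
tool_rot: [-1.577, -0.007, 0.082]
contact_force: [0.9, -1.3, -2.6]
opening: 0.0434
{'time': 3.4, 'qpos': [-0.656, 0.3597, 1.852, 0.0001, 0.9202, -2.3091], 'tool_pos': [0.4093, -0.2186, 0.1144], 'tool_rot': [-1.5772, -0.0072, 0.0823], 'contact_force': [0.8565, -1.279, -2.6175], 'opening': 0.0434}
[ 0.5034 -0.3174]
shift cm [  8.56   1.57 -10.61] turn [0.005 0.395 0.008]
0.14925618569704366
```

```bash
python3 -m pendant '[[[4,1.5,-5,0,0.15,0,4],[8.6,1.5,-10.6,0,0.395,0,4],[8.6,1.5,-10.6,0,0.395,0,4],[8.6,1.5,-10.6,0,0.395,0,4],[8.6,1.5,-10.6,0,0.395,0,4],[8.6,1.5,-10.6,0,0.395,0,4],[8.6,1.5,-10.6,0,0.395,0,4]]]'
python3 - <<'E'
from h import *
s=st(); 
yb=np.radians(-17.9); ex=np.array([np.cos(yb),np.sin(yb)]); ey=np.array([-np.sin(yb),np.cos(yb)])
c=cam('wrist'); save(c,'w2.png'); P=cloud(c); t=np.array(s['tool_pos']); print('tcp along',t[:2]@ex,t[:2]@ey)
d=np.linalg.norm(P[...,:2]-t[:2],axis=2); m=(d<.05)&(abs(P[...,2]-(t[2]+.035))<.012)
q=np.c_[P[m][:,:2]@ex,P[m][:,:2]@ey]*1000; print(m.sum(),cv2.minAreaRect(q.astype(np.float32)),np.median(P[m],0))
v,u=np.nonzero(m); print(u.min(),u.max(),v.min(),v.max())
E
```

```text
time: 4.15
tool_pos: [0.5005, -0.3144, 0.0944]
tool_rot: [-1.57, 0.001, -0.312]
contact_force: [0.6, -0.1, -2.2]
opening: 0.0437
{'time': 4.15, 'qpos': [-0.6905, 0.5903, 1.507, 0.0001, 1.0458, -1.9494], 'tool_pos': [0.5005, -0.3144, 0.0944], 'tool_rot': [-1.5701, 0.0013, -0.312], 'contact_force': [0.6296, -0.1328, -2.1742], 'opening': 0.0437}
tcp along 0.5729320373408149 -0.14534662926196845
8396 ((564.3564453125, -145.09323120117188), (56.05797576904297, 72.58181762695312), 0.22872556746006012) [ 0.4837 -0.3096  0.1273]
250 392 188 298
```

View pics/w2.png

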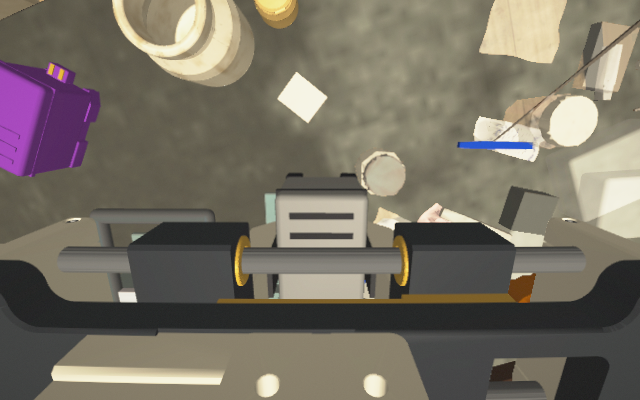

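The pack is held at (277–367, 180–298), straight in the grip. One numeric check of lateral and along position, then lower.

Run:
```python
from h import *
s=st(); 
yb=np.radians(-17.9); ex=np.array([np.cos(yb),np.sin(yb)]); ey=np.array([-np.sin(yb),np.cos(yb)])
B=lambda q:(round(q[:2]@ex,4),round(q[:2]@ey,4),round(q[2],4))
c=cam('wrist'); P=cloud(c); zt=np.nanmedian(P[205:210,300:345,2]); print('ztop',zt)
for uv in ((277,205),(367,205),(277,235),(367,235),(322,190)): print(uv,B(onz(c,[uv],zt)[0]))
print('profile z',[round(float(P[v,322,2]),3) for v in range(170,215,3)])
b=P[205:235,95:215].reshape(-1,3); b=b[(b[:,2]>.07)&(b[:,2]<.09)]; q=np.c_[b[:,:2]@ex,b[:,:2]@ey]; print('bar',len(q),np.median(q,0),q.min(0),q.max(0))
# mean of battery top columns by depth
for v in (200,210,220): 
    k=np.nonzero(abs(P[v,250:400,2]-zt)<.006)[0]+250; print(v,k.min(),k.max(),B(P[v,k.min()]),B(P[v,k.max()]))
t=np.array([*(.583*ex-.1473*ey),.060]); go(t,-17.9)
```

```text
{'time': 4.2, 'qpos': [-0.6905, 0.5901, 1.5065, 0.0001, 1.0458, -1.9492], 'tool_pos': [0.5008, -0.3146, 0.0947], 'tool_rot': [-1.5704, 0.0006, -0.3122], 'contact_force': [0.6162, 0.0093, -2.1493], 'opening': 0.0439}
ztop 0.12774808659590853
(277, 205) (np.float64(0.5423), np.float64(-0.1654), np.float64(0.1277))
(367, 205) (np.float64(0.5422), np.float64(-0.1238), np.float64(0.1277))
(277, 235) (np.float64(0.5572), np.float64(-0.166), np.float64(0.1277))
(367, 235) (np.float64(0.5572), np.float64(-0.1231), np.float64(0.1277))
(322, 190) (np.float64(0.5351), np.float64(-0.1446), np.float64(0.1277))
profile z [0.0, 0.001, 0.001, 0.094, 0.101, 0.109, 0.116, 0.122, 0.126, 0.128, 0.126, 0.127, 0.128, 0.127, 0.127]
bar 1903 [ 0.5632 -0.257 ] [ 0.5591 -0.2924] [ 0.5785 -0.2142]
200 275 368 (np.float64(0.5409), np.float64(-0.1668), np.float64(0.1242)) (np.float64(0.5404), np.float64(-0.1231), np.float64(0.1259))
210 276 367 (np.float64(0.5454), np.float64(-0.1663), np.float64(0.1257)) (np.float64(0.5453), np.float64(-0.1233), np.float64(0.1259))
220 276 367 (np.float64(0.5505), np.float64(-0.1666), np.float64(0.1253)) (np.float64(0.5509), np.float64(-0.1228), np.float64(0.1241))
shift cm [ 0.96  3.49 -0.18] turn [-0.  0. -0.]
```

```bash
python3 -m pendant '[[[1.2,2,-0.1,0,0,0,4],[1.2,4.5,-0.1,0,0,0,4],[1.2,5.5,-0.1,0,0,0,4],[1.2,6,-0.1,0,0,0,4],[1.2,6.2,-0.1,0,0,0,4],[1.2,6.3,-0.1,0,0,0,4],[1.2,6.3,-0.1,0,0,0,4]]]'
python3 - <<'E'
from h import *
s=st(); 
yb=np.radians(-17.9); ex=np.array([np.cos(yb),np.sin(yb)]); ey=np.array([-np.sin(yb),np.cos(yb)]); t=np.array(s['tool_pos']); print('tcp along',t[:2]@ex,t[:2]@ey)
c=cam('wrist'); P=cloud(c); print('ztop',np.nanmedian(P[205:225,300:345,2])); save(c,'w3.png',(170,130,470,330),2)
E
```

```text
time: 4.95
tool_pos: [0.5127, -0.3198, 0.0324]
tool_rot: [-1.571, -0.001, -0.313]
contact_force: [-0.2, 2.6, -2.2]
opening: 0.0435
{'time': 4.95, 'qpos': [-0.6848, 0.6889, 1.5191, 0.0005, 0.9332, -1.9433], 'tool_pos': [0.5127, -0.3198, 0.0324], 'tool_rot': [-1.5706, -0.0006, -0.3126], 'contact_force': [-0.1598, 2.5775, -2.1911], 'opening': 0.0435}
tcp along 0.5861600272090322 -0.14677963272041494
ztop 0.06560313879988666
```

View pics/w3.png

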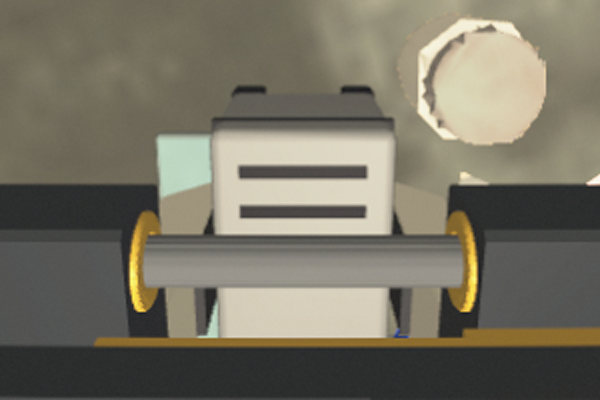

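The pack straddles the nose, with its top at 66 mm and a small +y force of 2.6 N. I shift it 1.5 mm to the left and start pushing, watching the force.

```bash
python3 -m pendant '[[[0,0.1,0.15,0,0,0,4],[0.8,0.15,0.15,0,0,0,4],[1.6,0.15,0.15,0,0,0,4],[2.2,0.15,0.15,0,0,0,4],[2.2,0.15,0.15,0,0,0,4]]]'
python3 - <<'E'
from h import *
s=st(); 
yb=np.radians(-17.9); ex=np.array([np.cos(yb),np.sin(yb)]); ey=np.array([-np.sin(yb),np.cos(yb)]); t=np.array(s['tool_pos']);f=np.array(s['contact_force']); print('tcp along',t[:2]@ex,t[:2]@ey,'F',f[:2]@ex,f[:2]@ey)
c=cam('wrist'); P=cloud(c); print('ztop',np.nanmedian(P[205:225,300:345,2]))
E
```

```text
time: 5.5
tool_pos: [0.5355, -0.3258, 0.0305]
tool_rot: [-1.571, -0.002, -0.313]
contact_force: [2.1, 3.0, -0.4]
opening: 0.0437
{'time': 5.5, 'qpos': [-0.669, 0.7237, 1.4505, 0.0009, 0.9651, -1.9278], 'tool_pos': [0.5355, -0.3258, 0.0305], 'tool_rot': [-1.5709, -0.0025, -0.3125], 'contact_force': [2.1393, 2.9803, -0.4257], 'opening': 0.0437}
tcp along 0.6097368111180694 -0.14538793407350728 F 1.1197825694957526 3.4935489653251057
ztop 0.06360291090189896
```

```bash
python3 -m pendant '[[[0.5,0,0.1,0,0,0,4],[1.2,0,0.15,0,0,0,4],[2,0,0.15,0,0,0,4],[2.8,0,0.15,0,0,0,4],[3.6,0,0.15,0,0,0,4],[3.6,0,0.15,0,0,0,4]]]'
python3 - <<'E'
from h import *
s=st(); 
yb=np.radians(-17.9); ex=np.array([np.cos(yb),np.sin(yb)]); ey=np.array([-np.sin(yb),np.cos(yb)]); t=np.array(s['tool_pos']);f=np.array(s['contact_force']); print('tcp along',t[:2]@ex,t[:2]@ey,'F',f[:2]@ex,f[:2]@ey)
E
```

```text
time: 6.15
tool_pos: [0.5705, -0.3359, 0.0305]
tool_rot: [-1.571, -0.003, -0.313]
contact_force: [2.5, -1.4, 3.0]
opening: 0.0438
{'time': 6.15, 'qpos': [-0.648, 0.7772, 1.3342, 0.0005, 1.0269, -1.9064], 'tool_pos': [0.5705, -0.3359, 0.0305], 'tool_rot': [-1.5715, -0.0033, -0.3127], 'contact_force': [2.5457, -1.3567, 3.0083], 'opening': 0.0438}
tcp along 0.6461264358031577 -0.14428434129257975 F 2.839513619354766 -0.5086176113166593
```

```bash
python3 -m pendant '[[[0.8,0,0,0,0,0,4],[1.6,0,0,0,0,0,4],[2.4,0,0,0,0,0,4],[2.8,0,0,0,0,0,4],[2.8,0,0,0,0,0,4]]]'
cat >> h.py <<'E'
yb=np.radians(-17.9); ex=np.array([np.cos(yb),np.sin(yb)]); ey=np.array([-np.sin(yb),np.cos(yb)])
def bx():
    s=st(); t=np.array(s['tool_pos']);f=np.array(s['contact_force']); print('tcp along',t[:2]@ex,t[:2]@ey,'F',f[:2]@ex,f[:2]@ey,f[2])
E
python3 -c 'from h import *; bx()'
```

```text
time: 6.65
tool_pos: [0.5957, -0.3433, 0.0305]
tool_rot: [-1.57, -0.0, -0.313]
contact_force: [-1.1, 2.6, 5.0]
opening: 0.0438
{'time': 6.65, 'qpos': [-0.6344, 0.8201, 1.2404, 0.0008, 1.0809, -1.893], 'tool_pos': [0.5957, -0.3433, 0.0305], 'tool_rot': [-1.5702, -0.0003, -0.3126], 'contact_force': [-1.1334, 2.6354, 5.0411], 'opening': 0.0438}
tcp along 0.6724026311361118 -0.14355287534540767 F -1.8885452480481948 2.1594478517270903 5.041149979799453
```

```bash
python3 -m pendant '[[[0.3,0,0,0,0,0,4],[0.5,0,0,0,0,0,4],[0.7,0,0,0,0,0,4],[0.8,0,0,0,0,0,4],[0.8,0,0,0,0,0,4]]]'; python3 -c 'from h import *; bx()'
```

```text
time: 7.15
tool_pos: [0.6015, -0.3457, 0.0306]
tool_rot: [-1.57, 0.003, -0.313]
contact_force: [-7.9, 2.7, 9.4]
opening: 0.0438
{'time': 7.15, 'qpos': [-0.6316, 0.8323, 1.2137, -0.0006, 1.0988, -1.8892], 'tool_pos': [0.6015, -0.3457, 0.0306], 'tool_rot': [-1.5703, 0.0032, -0.3129], 'contact_force': [-7.8702, 2.6984, 9.4257], 'opening': 0.0438}
tcp along 0.6786713495225246 -0.14404143433941735 F -8.318646387418198 0.14881070592204587 9.42573560099022
```

```bash
python3 -m pendant '[[[0.2,-0.05,0,0,0,0,4],[0.4,-0.1,0,0,0,0,4],[0.6,-0.1,0,0,0,0,4],[0.6,-0.1,0,0,0,0,4]]]'
python3 - <<'E'
from h import *
bx()
c=cam('wrist'); save(c,'w4.png',(170,130,470,330),2)
s=cam('scene'); save(s,'s4.png',(340,150,500,270),5)
E
```

```text
time: 7.55
tool_pos: [0.602, -0.3457, 0.0304]
tool_rot: [-1.569, 0.017, -0.313]
contact_force: [-25.3, 9.0, 15.0]
opening: 0.044
{'time': 7.55, 'qpos': [-0.6301, 0.8404, 1.1965, -0.0034, 1.1212, -1.8865], 'tool_pos': [0.602, -0.3457, 0.0304], 'tool_rot': [-1.5686, 0.0166, -0.3128], 'contact_force': [-25.2872, 8.9915, 14.9982], 'opening': 0.044}
tcp along 0.6790919799413753 -0.14390291669259242 F -26.826745454169355 0.7840488534629753 14.998151617212724
```

View pics/s4.png

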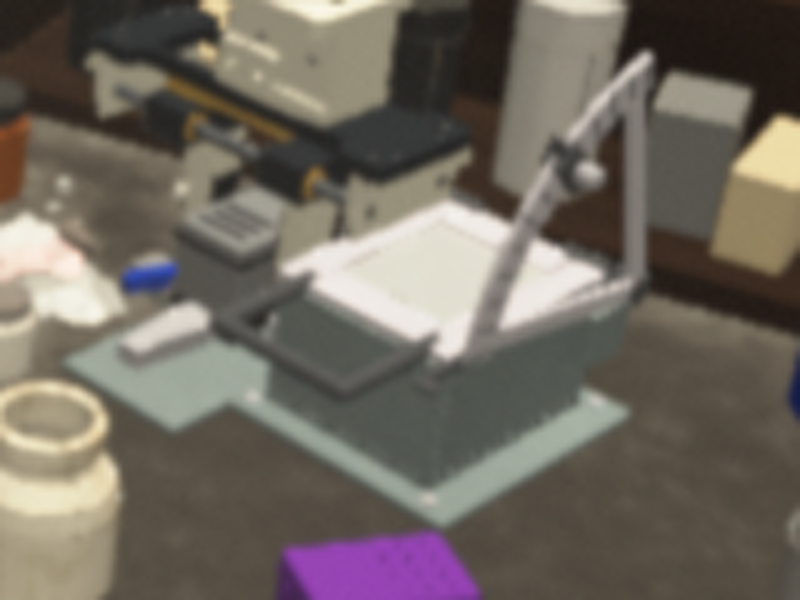

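The pack runs into a firm stop (27 N, no motion) at the expected spot; the pack is against the socket in the picture at (230,250). Relax, let go, lift.

```bash
python3 -m pendant '[[[-0.3,-0.05,0,0,0,0,4],[-0.6,0,0,0,0,0,4],[-0.6,0,0,0,0,0,4],[-0.6,0,0,0,0,0,6],[-0.6,0,0,0,0,0,6],[-0.6,0,0,0,0,0,6],[-0.6,-4,0,0,0,0,6],[-0.6,-8,0,0,0,0,6],[-0.6,-13,0,0,0,0,6],[-0.6,-13,0,0,0,0,6]]]'
python3 - <<'E'
from h import *
bx()
c=cam('wrist'); P=cloud(c); q=np.c_[P[...,:2].reshape(-1,2)@ex,P[...,:2].reshape(-1,2)@ey]; z=P[...,2].ravel()
m=(z>.055)&(z<.07)&(abs(q[:,0]-.677)<.06)&(abs(q[:,1]+.145)<.045); print(m.sum(),cv2.minAreaRect((q[m]*1000).astype(np.float32)),np.median(z[m]))
m=(z>.044)&(z<.0535)&(abs(q[:,0]-.725)<.03)&(abs(q[:,1]+.145)<.03); print('socket',m.sum(),np.percentile(q[m],[1,99],axis=0) if m.sum() else '')
save(c,'w5.png')
E
```

```text
time: 8.65
tool_pos: [0.6063, -0.3484, 0.1703]
tool_rot: [-1.576, -0.015, -0.312]
contact_force: [0.8, -0.7, 0.6]
opening: 0.0594
{'time': 8.65, 'qpos': [-0.631, 0.7029, 1.0674, 0.0002, 1.3556, -1.8894], 'tool_pos': [0.6063, -0.3484, 0.1703], 'tool_rot': [-1.5756, -0.015, -0.3124], 'contact_force': [0.7803, -0.6921, 0.5619], 'opening': 0.0594}
tcp along 0.6840589567503269 -0.14513991250339306 F 0.9552959290144809 -0.41880054087768537 0.5618851608356377
3201 ((676.5932006835938, -143.0438995361328), (43.9544677734375, 69.11664581298828), 89.58857727050781) 0.06331577313215903
socket 642 [[ 0.7152 -0.1662]
 [ 0.7314 -0.1213]]
```

View pics/w5.png

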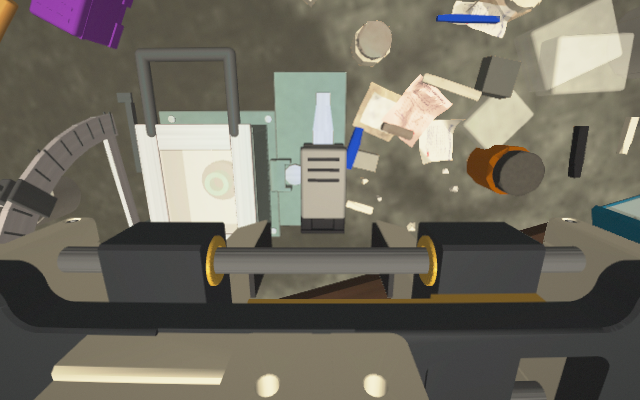

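The pack sits straight at (323,190), 676.6 mm along the rail against the 676.6 mm expected, with its top at 63 mm. The bar is at (140–237, 52). Next: target over the bar.

Run:
```python
from h import *
c=cam('wrist'); P=cloud(c); b=P[44:64,138:240].reshape(-1,3); b=b[(b[:,2]>.07)&(b[:,2]<.09)]; q=np.c_[b[:,:2]@ex,b[:,:2]@ey]; print(len(q),np.median(q,0),np.percentile(q,[1,99],axis=0))
print([ (lambda p:(p[:2]@ex,p[:2]@ey))(onz(c,[uv],.078)[0]) for uv in((140,54),(237,54))])
go([*(.5642*ex-.256*ey),.16],-107.9)
```

```text
1322 [ 0.56543479 -0.25112963] [[ 0.55986531 -0.28892071]
 [ 0.5703756  -0.21536707]]
[(np.float64(0.5626631111680502), np.float64(-0.2903538714325879)), (np.float64(0.5634953587925389), np.float64(-0.21170809539465446))]
shift cm [-11.68   0.28 -11.18] turn [-0.002  1.571  0.004]
```

```bash
python3 -m pendant '[[[-4,-2,-3,0,0.15,0,4],[-8,-2,-7,0,0.3,0,4],[-11.7,-2,-11,0,0.45,0,4],[-11.7,-2,-11,0,0.6,0,4],[-11.7,-2,-11,0,0.75,0,4],[-11.7,-2,-11,0,0.9,0,4],[-11.7,-1,-11,0,1.05,0,4],[-11.7,0,-11,0,1.2,0,4],[-11.7,0,-11,0,1.35,0,4],[-11.7,0,-11,0,1.5,0,4],[-11.7,0,-11,0,1.571,0,4],[-11.7,0,-11,0,1.571,0,4],[-11.7,0,-11,0,1.571,0,4]]]'
python3 - <<'E'
from h import *
bx(); c=cam('wrist'); P=cloud(c).reshape(-1,3); q=np.c_[P[:,:2]@ex,P[:,:2]@ey]; z=P[:,2]
m=(z>.07)&(z<.09)&(abs(q[:,0]-.564)<.02)&(abs(q[:,1]+.255)<.035); print(m.sum(), np.median(q[m],0) if m.sum() else '')
go([*(.5642*ex-.254*ey),.059],-107.9); save(c,'w6.png')
E
```

```text
time: 10.05
tool_pos: [0.4574, -0.4144, 0.16]
tool_rot: [-1.572, 0.001, -1.882]
contact_force: [-0.3, 0.5, 0.5]
opening: 0.0401
{'time': 10.05, 'qpos': [-0.8603, 0.5661, 1.3494, 0.0001, 1.228, -0.5495], 'tool_pos': [0.4574, -0.4144, 0.16], 'tool_rot': [-1.5724, 0.0011, -1.8817], 'contact_force': [-0.2551, 0.5486, 0.4681], 'opening': 0.0401}
tcp along 0.5625956477778796 -0.2537734904584682 F -0.41134285480127386 0.44369664707594625 0.46810694774259515
1030 [ 0.566 -0.254]
shift cm [ 0.03 10.13  0.16] turn [ 0.001  0.001 -0.001]
```

View pics/w6.png

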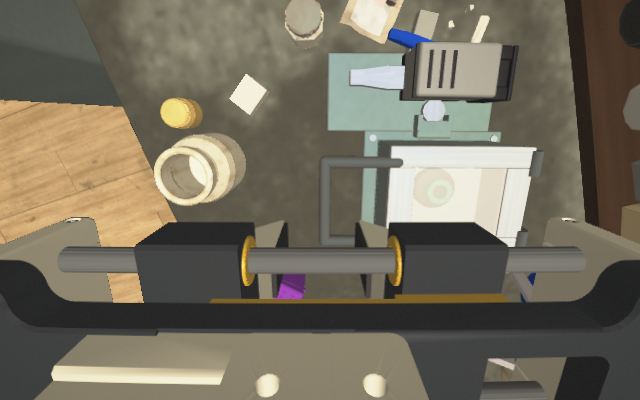

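The bar runs at (325,160–240), centred between the fingers. Descend and grip gently.

```bash
python3 -m pendant '[[[0,4,0.15,0,0,0,4],[0,8,0.2,0,0,0,4],[0,10.1,0.2,0,0,0,4],[0,10.1,0.2,0,0,0,4],[0,10.1,0.2,0,0,0,0.6],[0,10.1,0.2,0,0,0,0.6],[0,10.1,0.2,0,0,0,0.6],[0,10.1,0.2,0,0,0,0.6],[0,10.1,0.2,0,0,0,0.6],[0,10.1,0.2,0,0,0,0.6]]]' 15; python3 -c 'from h import *; bx()'
```

```text
time: 11.1
tool_pos: [0.4599, -0.4158, 0.0612]
tool_rot: [-1.569, -0.001, -1.884]
contact_force: [-0.8, 0.8, 5.5]
opening: 0.0096
{'time': 11.1, 'qpos': [-0.8586, 0.6745, 1.4493, 0.0001, 1.0162, -0.5457], 'tool_pos': [0.4599, -0.4158, 0.0612], 'tool_rot': [-1.5694, -0.0008, -1.8838], 'contact_force': [-0.7756, 0.7767, 5.5167], 'opening': 0.0096}
tcp along 0.5653935541269075 -0.254295729229753 F -0.9768162968038384 0.5006986519920285 5.516652240312064
```

Gripped (9.6 mm opening). Lift along the arc to about 0.7 rad.

```bash
python3 -m pendant '[[[0,-1.8,0.09,0,0,0,0.6],[0,-3.58,0.36,0,0,0,0.6],[0,-5.32,0.8,0,0,0,0.6],[0,-7.01,1.42,0,0,0,0.6],[0,-8.63,2.2,0,0,0,0.6],[0,-10.16,3.15,0,0,0,0.6],[0,-11.6,4.23,0,0,0,0.6],[0,-11.6,4.23,0,0,0,0.6],[0,-11.6,4.23,0,0,0,0.6]]]'
python3 - <<'E'
from h import *
bx(); s=cam('scene'); save(s,'s7.png',(400,140,500,240),6); save(cam('top'),'t7.png',(400,130,510,220),6)
E
```

```text
time: 12.0
tool_pos: [0.4978, -0.4281, 0.1768]
tool_rot: [-1.575, -0.0, -1.884]
contact_force: [-9.8, 2.4, 5.9]
opening: 0.0093
{'time': 12.0, 'qpos': [-0.8257, 0.6265, 1.192, -0.0024, 1.327, -0.512], 'tool_pos': [0.4978, -0.4281, 0.1768], 'tool_rot': [-1.5754, -0.0001, -1.8839], 'contact_force': [-9.8115, 2.3594, 5.8777], 'opening': 0.0093}
tcp along 0.6052567341748416 -0.2543363773178215 F -10.061707543455647 -0.7704014957704909 5.877681849763443
```

View pics/s7.png

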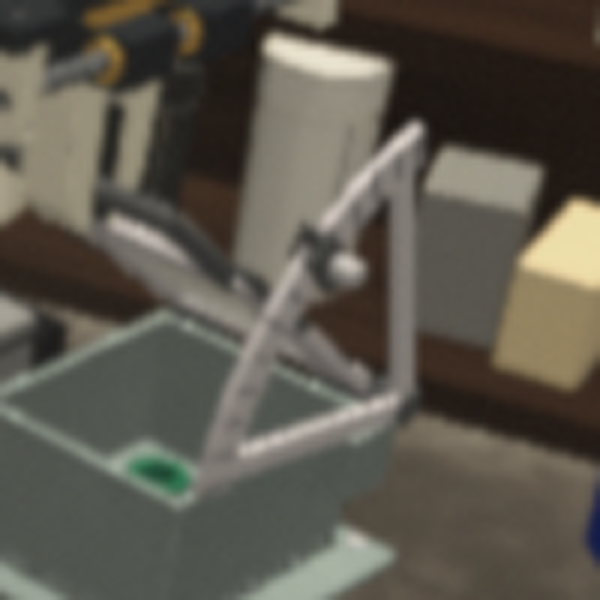

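The flap is up at about 0.70 rad; its pointer at (245,280) is below the marker clamp at (320,250). There's 10 N of inward strain, so I correct 2 mm outward and go on to 0.80 rad.

```bash
python3 -m pendant '[[[0,0,-0.2,0,0,0,0.6],[0,-0.66,0.4,0,0,0,0.6],[0,-1.32,1.03,0,0,0,0.6],[0,-1.32,1.03,0,0,0,0.6],[0,-1.32,1.03,0,0,0,0.6]]]'
python3 - <<'E'
from h import *
bx(); s=cam('scene'); save(s,'s8.png',(430,165,480,210),14)
c=cam('top'); save(c,'t8.png',(440,140,500,190),12)
a=cv2.imread('pics/s8.png'); b=cv2.imread('pics/t8.png'); b=cv2.resize(b,(700,583)); 
h=cv2.hconcat([cv2.resize(a,(400,360)),cv2.resize(b,(400,333))[:333] if 0 else cv2.resize(b,(400,360))]); cv2.imwrite('pics/m8.png',h)
E
```

```text
time: 12.6
tool_pos: [0.5086, -0.4316, 0.19]
tool_rot: [-1.573, -0.0, -1.884]
contact_force: [-6.7, 2.3, 3.6]
opening: 0.0093
{'time': 12.6, 'qpos': [-0.8178, 0.6364, 1.137, -0.0015, 1.3702, -0.5043], 'tool_pos': [0.5086, -0.4316, 0.19], 'tool_rot': [-1.5732, -0.0003, -1.884], 'contact_force': [-6.6988, 2.3169, 3.5601], 'opening': 0.0093}
tcp along 0.6165928850710483 -0.254387808537852 F -7.086638334860751 0.14583913777127544 3.560145628898708
```

View pics/m8.png

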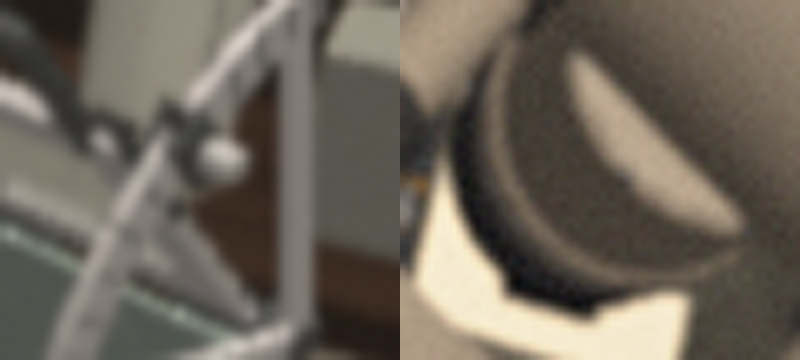

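Left half: pointer or marker tip (dark) near (115,140), clamp near (175,130); the top view is blocked by the arm. I've used all my pictures, so from here I compare projected geometry with numbers.

Run:
```python
from h import *
s=cam('scene'); 
def w(r,th,lat): 
    a=.7444-r*np.cos(th); return [*(a*ex+lat*ey),.078+r*np.sin(th)]
mid=-.2555
for th in (.70,.75,.80,.85,.90):
    print(th,'clamp125',proj(s,[w(.125,th,mid-.064)])[0].round(1),'tip150 y-64',proj(s,[w(.15,th,mid-.064)])[0].round(1),'y-56',proj(s,[w(.15,th,mid-.056)])[0].round(1),'bar',proj(s,[w(.18,th,mid)])[0].round(1))
g=s['image'].mean(2).astype(int)
print('cols',list(range(436,460)))
for v in range(172,194): print(v,g[v,436:460])
# points by depth on dark pixels near arc plane
P=cloud(s); 
for v in range(174,192):
  for u in range(438,456):
    p=P[v,u]; a,l=p[:2]@ex,p[:2]@ey
    if g[v,u]<85 and -.335<l<-.29 and p[2]>.1:
        dx,dz=.7444-a,p[2]-.078; print(u,v,'r',round(np.hypot(dx,dz),3),'th',round(np.arctan2(dz,dx),3),'y',round(l-mid,3),g[v,u])
```

```text
0.7 clamp125 [448.4 189.1] tip150 y-64 [444.3 185. ] y-56 [441.1 183.6] bar [414.6 169.1]
0.75 clamp125 [449.9 186.6] tip150 y-64 [446.1 182. ] y-56 [443.  180.6] bar [416.8 165.5]
0.8 clamp125 [451.4 184.2] tip150 y-64 [448. 179.] y-56 [444.9 177.7] bar [419.1 162.1]
0.85 clamp125 [453.  181.8] tip150 y-64 [450.  176.2] y-56 [446.8 174.8] bar [421.4 158.7]
0.9 clamp125 [454.7 179.6] tip150 y-64 [452.  173.4] y-56 [448.8 172. ] bar [423.8 155.5]
cols [436, 437, 438, 439, 440, 441, 442, 443, 444, 445, 446, 447, 448, 449, 450, 451, 452, 453, 454, 455, 456, 457, 458, 459]
172 [ 51  49  48  54  80 104 118 122 123 125 126 130 134 136 137 137 139 139
 136 130 136 172 186 162]
173 [ 54  53  50  58  83 106 118 122 123 125 127 130 134 137 137 139 138 138
 137 141 163 182 161 131]
174 [ 52  56  52  61  88 109 117 122 123 125 127 131 135 136 137 138 139 140
 148 168 185 172 131 108]
175 [ 51  53  54  63  93 112 120 122 123 125 128 132 135 135 136 137 139 147
 173 191 180 148 118 100]
176 [ 52  50  52  63  96 113 117 121 123 126 128 131 134 132 124 130 138 157
 189 188 158 131 118  99]
177 [ 59 
[... 4194 characters left out ...]
 84
452 185 r 0.135 th 0.77 y -0.072 64
453 185 r 0.133 th 0.781 y -0.072 54
454 185 r 0.13 th 0.794 y -0.073 72
452 186 r 0.131 th 0.763 y -0.07 78
453 186 r 0.132 th 0.768 y -0.073 56
454 186 r 0.126 th 0.786 y -0.072 63
455 186 r 0.129 th 0.786 y -0.076 84
453 187 r 0.125 th 0.766 y -0.071 65
454 187 r 0.121 th 0.781 y -0.071 56
455 187 r 0.12 th 0.791 y -0.072 67
453 188 r 0.12 th 0.759 y -0.069 82
454 188 r 0.122 th 0.763 y -0.073 66
455 188 r 0.119 th 0.777 y -0.073 65
455 189 r 0.113 th 0.772 y -0.071 66
451 190 r 0.095 th 0.76 y -0.055 80
452 190 r 0.091 th 0.782 y -0.055 69
451 191 r 0.094 th 0.741 y -0.056 73
452 191 r 0.092 th 0.757 y -0.057 64
453 191 r 0.086 th 0.784 y -0.056 71
```

Measured from the scene depth, the pointer stands at about 0.762 rad (r 0.15) and the marker tip at about 0.82 rad. Raise 0.06 rad and remeasure.

```bash
python3 -m pendant '[[[0,-0.25,0.2,0,0,0,0.6],[0,-0.5,0.45,0,0,0,0.6],[0,-0.73,0.7,0,0,0,0.6],[0,-0.73,0.7,0,0,0,0.6],[0,-0.73,0.7,0,0,0,0.6]]]'
python3 - <<'E'
from h import *
bx(); mid=-.2555; C=[cam('scene') for _ in range(4)]
g=np.mean([c['image'].mean(2) for c in C],0).astype(int); P=np.nanmean([cloud(c) for c in C],0)
for v in range(170,184): print(v,g[v,438:460])
for v in range(170,186):
  for u in range(440,457):
    p=P[v,u]; a,l=p[:2]@ex,p[:2]@ey; dx,dz=.7444-a,p[2]-.078; r=np.hypot(dx,dz)
    if g[v,u]<95 and -.08<l-mid<-.046 and r>.134: print(u,v,'r',round(r,3),'th',round(np.arctan2(dz,dx),3),'y',round(l-mid,3),g[v,u])
E
```

```text
time: 13.25
tool_pos: [0.5154, -0.4338, 0.1971]
tool_rot: [-1.573, -0.0, -1.884]
contact_force: [-6.0, 1.1, 3.5]
opening: 0.0096
{'time': 13.25, 'qpos': [-0.8127, 0.6448, 1.102, -0.0013, 1.3965, -0.4993], 'tool_pos': [0.5154, -0.4338, 0.1971], 'tool_rot': [-1.5729, -0.0003, -1.884], 'contact_force': [-6.024, 1.0867, 3.4855], 'opening': 0.0096}
tcp along 0.6237247151422535 -0.25436493054364584 F -6.0663752606525145 -0.8174189355791902 3.4855393704206907
170 [ 50  49  63  96 113 120 122 125 126 129 133 135 137 138 139 139 137 131
 121 138 172 199]
171 [ 50  54  68  97 114 121 123 125 126 130 133 136 137 138 138 139 136 129
 123 156 192 192]
172 [ 49  53  64  88 112 121 123 125 127 130 134 136 137 138 138 138 135 129
 135 172 185 162]
173 [ 51  51  54  72 105 119 121 123 126 130 134 137 137 138 138 138 137 141
 162 182 161 130]
174 [ 65  51  51  64  94 112 111 111 120 128 133 136 137 139 139 140 148 168
 185 172 131 106]
175 [ 90  56  50  55  75 100  90  83 101 114 127 134 135 137 139 147 172 192
 180 148 119 101]
176 [111  63  50  51  64  88  82  67  70  82 107 123 123 129 138 158 189 
[... 2065 characters left out ...]
0.061 72
449 181 r 0.14 th 0.8 y -0.063 93
451 181 r 0.135 th 0.824 y -0.064 90
452 181 r 0.142 th 0.812 y -0.07 69
453 181 r 0.14 th 0.825 y -0.071 66
454 181 r 0.138 th 0.836 y -0.072 64
455 181 r 0.135 th 0.849 y -0.072 65
448 182 r 0.14 th 0.778 y -0.063 90
452 182 r 0.14 th 0.803 y -0.07 77
453 182 r 0.139 th 0.812 y -0.072 67
454 182 r 0.137 th 0.823 y -0.073 64
455 182 r 0.135 th 0.834 y -0.074 92
451 183 r 0.14 th 0.784 y -0.069 87
452 183 r 0.139 th 0.791 y -0.071 70
453 183 r 0.138 th 0.801 y -0.072 60
454 183 r 0.136 th 0.811 y -0.073 73
451 184 r 0.138 th 0.772 y -0.07 82
452 184 r 0.138 th 0.779 y -0.072 60
453 184 r 0.136 th 0.79 y -0.072 55
452 185 r 0.135 th 0.769 y -0.072 63
```

Pointer is at about 0.822 rad and marker at about 0.818 (within ~1 mm), and the marker pixels haven't changed. Hold still, make a last check, and hand in.

```bash
python3 -m pendant '[[[0,0,0,0,0,0,0.6],[0,0,0,0,0,0,0.6],[0,0,0,0,0,0,0.6],[0,0,0,0,0,0,0.6],[0,0,0,0,0,0,0.6]]]'
python3 - <<'E'
from h import *
bx(); print('qvel',np.abs(status.observe()['qvel']).max())
for n in('scene','wrist','top'):
    P=cloud(cam(n)).reshape(-1,3); q=P[:,:2]@np.c_[ex,ey]; z=P[:,2]; m=(z>.056)&(z<.07)&(abs(q[:,0]-.677)<.05)&(abs(q[:,1]+.145)<.03)
    print(n,m.sum(), cv2.minAreaRect((q[m]*1000).astype(np.float32)) if m.sum()>20 else '')
E
```

```text
time: 13.95
tool_pos: [0.5153, -0.4337, 0.1971]
tool_rot: [-1.573, -0.0, -1.884]
contact_force: [-5.7, 0.8, 4.1]
opening: 0.0091
{'time': 13.95, 'qpos': [-0.8128, 0.6448, 1.1022, -0.0013, 1.3964, -0.4993], 'tool_pos': [0.5153, -0.4337, 0.1971], 'tool_rot': [-1.573, -0.0002, -1.884], 'contact_force': [-5.7405, 0.8215, 4.0642], 'opening': 0.0091}
tcp along 0.6236468449606138 -0.25436942568446624 F -5.715085284222644 -0.982619487829372 4.0642031358396125
qvel 0.0009536102956200655
scene 300 ((673.7819213867188, -144.5507354736328), (45.43020248413086, 72.74272918701172), 89.88499450683594)
wrist 3511 ((677.5186157226562, -143.6788330078125), (70.99203491210938, 44.409507751464844), 0.04085225239396095)
top 441 ((677.4049072265625, -142.4918212890625), (44.021331787109375, 71.48152160644531), 89.01361846923828)
```

```bash
python3 -c 'from cell import robot; print(robot.hand_in())'
```

```text
the job is handed in; nothing more can be done
None
```

I slid the battery pack onto the rail until it met a firm stop (about 27 N, no further motion) and let go of it. I then lifted the flap by its bar to the index marker, kept hold of it, and handed the job in at about 14 s. The hand-in gives no verdict.

**Battery pack:**
- The wrist and top cameras put its centre within about 1 mm of my home estimate along the rail, and straight to about 1°.
- The scene camera disagreed by 3 mm, but its edges are coarse there.
- I did not see the detent itself. That it is in its notch I take from the stop and the position.

**Flap:**
- The pointer measured about 0.822 rad and the marker about 0.818 rad, a difference of roughly 1 mm.
- My first estimate of the marker from the clamp was 0.843 rad. That would be about 3 mm off, still within the 8 mm allowed.
- The gripper closed on the bar to 9 mm, the wrist read about 7 N, and the arm was still.

**Other things:** The marker's pixels did not change between pictures. I did not re-measure the bystanders at the end, but nothing came near them.

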